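Park the guide roller at the top of its gutter and close the keeper

TASK

Push the steel roller up the sloped gutter with your fingertips until it drops into the sunk seat at the top stop, so that it cannot roll back, easing it in without ramming it against the stop. Then push the keeper bar, which stands open beside the gutter, round until it lies fully across the gutter behind the roller. Only push: do not pinch, lift or carry the roller, and leave the other things on the table where they are.

Things in the scene. Friction and masses are not known exactly. Their poses are not given: they have to be found in the camera images.
- channel: Aluminium gutter, inside 46 mm wide; walls 3 mm thick, tops 12 mm above its floor plane. Fixed on two legs. This frame tilts with the slope: +x points uphill along the gutter, 7 degrees above level, z normal to the floor, y across. Origin on the floor's centre line midway along, 100 mm above the table. Floor plane z = 0 up to x = 62 mm, where it steps down 4 mm into the seat.
- low_stop (a point): Foot of the inner face of the low end stop, on the gutter floor: channel x = -118 mm, y = z = 0. This stop is 4 mm thick and rises 12 mm above the floor.
- top_stop (a point): Face of the top stop in the middle of the gutter, at the level of the floor plane: channel x = 100 mm. It rises 36 mm above the floor plane and is 10 mm thick.
- roller: Loose steel guide roller, 48 mm diameter, 40 mm long, 0.25 kg give or take, lying with its axis (its own y) across the gutter; it starts at the low end, resting against the low end stop, and rolls back down freely unless it is in the seat. Origin at its centre; x and z turn as it rolls.
- roller_center (a point): Centre of the roller: 24 mm above the floor plane of the gutter while rolling, 20 mm when it lies in the seat.
- seat (a point): Where the roller's centre is when it lies in the seat: channel frame x = 76 mm, y = 0, z = 20 mm (it has about 1 mm of play along x).
- keeper (a joint): Angle of the keeper bar (rad): 0 = shut, straight across the gutter behind the seated roller (end of travel); about 1.57 = open, outside the gutter and pointing downhill along it; range 0 to 1.75. At value q the bar points along (-sin q, cos q) in the channel's x, y. It turns about the channel's z axis. Light friction (0.03 N m), no spring: it stays where it is left.
- keeper_pivot (a point): Pivot of the keeper bar, on the bar's centre line: channel x = 44, y = -46, z = 26 mm, on a post outside the gutter wall on the channel's -y side. The bar is a round steel rod, 8 mm diameter, reaching 85 mm from the pivot; its hub is 17 mm across.
- keeper_tip (a point): Free end of the keeper bar, on its centre line.
- coupling_pale: Bystander, to be left alone: pale quick coupling standing on end, 33 mm wide, 54 mm tall. Origin at the centre of its underside.
- dropper_bottle: Bystander, to be left alone: small brown dropper bottle, 33 mm wide, 102 mm tall. Origin at the centre of its underside.
- grease_tin: Bystander, to be left alone: round white grease tin, 57 mm across, 30 mm tall. Origin at the centre of its underside.
- tape_roll: Bystander, to be left alone: roll of black tape lying flat, 62 mm across, 19 mm tall. Origin at the centre of its underside.
- coupling_white: Bystander, to be left alone: white quick coupling standing on end, 27 mm across, 60 mm tall. Origin at the centre of its underside.

How it is judged:
By the outcome, as a careful person would: the job done as asked, in the order asked, and still so for the second after the job is handed in, with the robot touching nothing.
It also fails if it takes over 50 s, if anything falls off the work surface, if the arm or the gripper's body presses on something with over 40 N, if the wrist force passes 120 N, or if a joint passes its speed limit or range.

ROBOT

A 6-joint arm with a two-finger parallel gripper is mounted at the origin on a cart in front of the work surface, level with it; the furniture and walls round the work are solid. World frame = base frame: x ahead of the robot, y to its left, z up, the work surface at z = 0. Lengths are in mm, angles in degrees, forces in N, time in s.
With the tool pointing down it reaches from about 350 to 850 mm from the base axis. Payload 8.1 kg.
Tool frame: the origin (TCP) lies midway between the tips of the shut fingers; the grasp point (between the pads) lies 19 mm behind it; z points along the fingers, y is the line along which they close (so a half turn about z gives the same grasp; the last joint's range is limited). The gripper opens to 85 mm and grips with 20 to 120 N. Pads are 22 mm wide; open, the fingers measure 114 mm over their backs; the gripper's body (76 mm by 85 mm) begins 54 mm behind the grasp point. The pads swing forward as they close: fully open they stand 13 mm farther back than shut.
Start: joints at [69.362, 7.471, 85.268, -0, 87.261, -4.893], TCP at [162.791, 577.498, 231.292] pointing down, gripper open.
Joint ranges: [-169.43, 169.43], [-51.17, 129.36], [1.28, 143.12], [-76.62, 256.62], [0, 156.53], [-152.29, 152.29]. Speed limits (degrees/s): [136.94, 136.94, 159.86, 180, 180, 180].

INTERFACE

Orientations are given as [roll, pitch, yaw] about the fixed x, y, z axes, in that order (R = Rz(yaw) Ry(pitch) Rx(roll)).
In Python, from bench import r, optics, workorder gives the robot as it stands.
- The arm moves only by the tool handwheel, called in YAML: its name, and indented under it one key for each argument. Schema: {"type":"object","properties":{"segments":{"type":"array","items":{"type":"object","properties":{"wx":{"type":"number"},"wy":{"type":"number"},"wz":{"type":"number"},"dx":{"type":"number"},"dy":{"type":"number"},"dz":{"type":"number"},"aperture":{"type":"number"}},"additionalProperties":false,"required":["aperture"]},"minItems":1,"maxItems":8},"grip_force":{"type":"number"},"only":{"type":"string"},"quiet":{"type":"boolean"},"lines":{"type":"string"}},"required":["segments"],"additionalProperties":false}. segments is a list of rows, 1 to 8 of them, each an object with the fields wx, wy, wz (a rotation vector in degrees), dx, dy, dz (the shift in mm), aperture (the finger opening in mm); a field left out counts as zero (the opening has to be given); each row is the pose to reach, as a shift and turn from the pose commanded when the call began, along the tool's axes at that moment; what a row does not reach only later rows make up. A row lasts 1/8 s, in which the tool goes at most 62.5 mm and 10.7 degrees, less where a joint would pass 70% of its speed; a pose out of reach is approached as far as the arm can. The fingers move at their own pace and stop on an object; grip_force is the grip in N (left out, the last holds). Time passes only in rows, so rows that do not move let the fingers close. The tool returns the time, the measured TCP pose, the force, the opening and the grip force at its end. only (a regular expression) keeps the lines of the reply that match it, lines (a string "A,B") keeps lines A to B, and quiet returns only ok. Input that does not fit is refused with a message, and nothing moves.
- r.sense(): the state, without advancing time (a new reading comes with each control period).
- optics.snapshot(name): name is "scene" or "top" or "wrist"; returns a dict with "pixels" (480x640x3 uint8, blue, green, red), "fx", "fy", "cx", "cy" (pixels), "D" ([k1, k2, p1, p2, k3] as OpenCV has them; the pictures are not rectified), "pose" (4x4, takes a point from camera to world coordinates). Camera axes: x right, y up, looking along -z (the intrinsics and any distortion apply to the point x, -y, -z); pixel columns grow to the right and rows downward; lengths in mm; the calibration is good to about 2 mm. A picture is of the moment at which its call begins. There is no depth.
- workorder.hand_in(): hands the job in; it is judged then, once.
The state is a dict: "time": time; "joint_pos": joint angles; "qd": joint speeds; "joint_efforts": joint torques, N m; "tool_pos": TCP position; "tcp_rot": TCP orientation; "ft_force": force on the tool from outside, world axes, zero at the start; "wrist_torque": the same for the moment, N m; "finger_gap": finger opening in mm; "grip_force": force on a finger pad.
Only numpy, scipy, OpenCV 4.12 (cv2) and the standard library are available. Lean on these libraries where they do the work, as an engineer would, in place of code of your own. Each camera call takes 0.05 s, during which the arm holds its last target. There are 200 camera calls.

## Working session

There is one attempt and no reset: what is moved stays moved. The work goes in short steps, Python scripts to look and compute and a tool call to move; the robot and the scene stay as the last step left them, time stands still between calls to the robot, and variables do not carry over. Pictures are saved under pics/ and viewed, at most 10 in all, crops included, and the job is handed in when it is done.

```bash
mkdir -p pics; ls
```

Run:
```python
from bench import r, optics, workorder
import cv2,numpy as np
print(r.sense())
for n in("scene","top"):
    s=optics.snapshot(n);cv2.imwrite(f"pics/{n}0.png",s["pixels"])
    print(n,s["fx"],s["fy"],s["cx"],s["cy"],s["D"],np.round(s["pose"],3).tolist())
```

```text
pics
{'time': 0.0, 'joint_pos': array([ 6.93641758e+01,  7.51458651e+00,  8.53312583e+01,  1.89204591e-03,
        8.72593534e+01, -4.89117645e+00]), 'qd': array([-0.03238081,  0.01221828,  0.05701653, -0.09050761, -0.06746741,
       -0.0545769 ]), 'joint_efforts': array([ 3.15874504e-04, -5.69407225e+01, -5.00549626e+01, -1.77431452e-04,
        1.50914333e-02, -1.75243525e-05]), 'tool_pos': array([162.56412669, 576.98765188, 230.23088179]), 'tcp_rot': array([-1.79895346e+02, -1.08523900e-02,  1.64255250e+02]), 'ft_force': array([-0.80509309,  0.13852719,  1.05991813]), 'wrist_torque': array([ 0.0512203 ,  0.02971866, -0.0130343 ]), 'grip_force': 0.0, 'finger_gap': 85.13581457042639}
scene 471.73447637650196 471.73447637650196 329.79829380895507 233.86934217782496 [0.00383047 0.         0.         0.         0.        ] [[0.889, 0.319, -0.327, 169.742], [-0.457, 0.633, -0.625, -527.604], [0.008, 0.706, 0.709, 710.141], [0.0, 0.0, 0.0, 1.0]]
top 482.74104285695887 482.74104285695887 321.15113652056584 246.30998605059045 [0.01969223 0.         0.         0.         0.        ] [[0.009, 0.984, -0.178, 249.819], [-1.0, 0.01, 0.004, 17.457], [0.006, 0.178, 0.984, 1215.645], [0.0, 0.0, 0.0, 1.0]]
```

View pics/scene0.png

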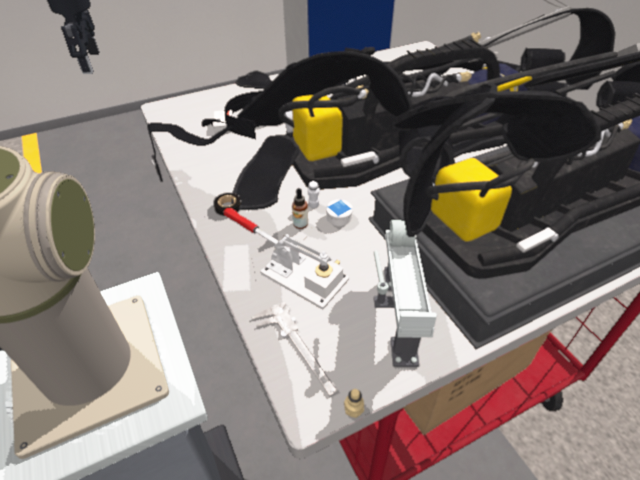

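View pics/top0.png

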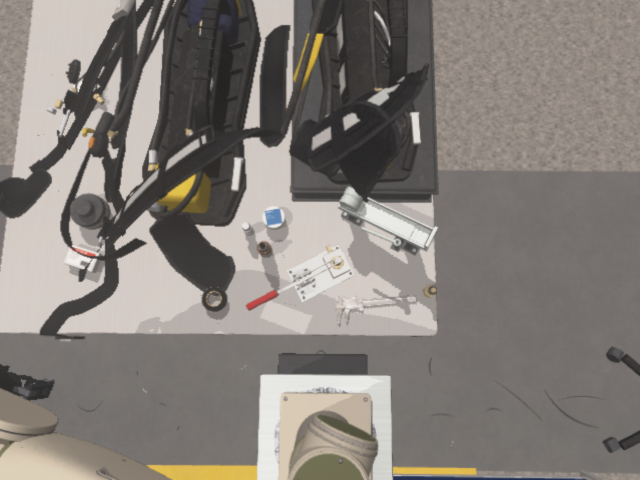

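The scene view shows the gutter from about (400,230) at the far end, where the roller is, to (417,325) at the near end, where the top stop is. The keeper is at (382,280). In the top view the gutter runs from (348,197) to (433,238), with the keeper post near (398,243). I'll enlarge both.

Run:
```python
import cv2,numpy as np
a=cv2.imread("pics/scene0.png")[205:375,345:455];b=cv2.imread("pics/top0.png")[170:265,325:445]
a=cv2.resize(a,None,fx=3.5,fy=3.5,interpolation=cv2.INTER_CUBIC)
b=cv2.resize(b,(400,317),interpolation=cv2.INTER_CUBIC)
c=np.zeros((600,800,3),np.uint8);c[:595,:385]=a;c[:317,400:]=b
cv2.imwrite("pics/crop1.png",c)
```

```text
(no output)
```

View pics/crop1.png

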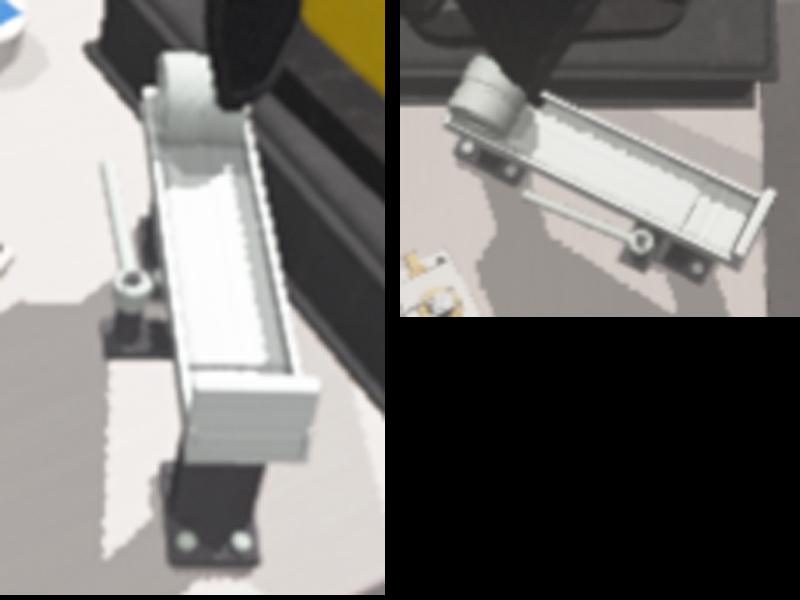

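The crop shows the roller at the low end, partly under a black strap, with the keeper hub at top (397.6,242) / scene (382.7,286) and its tip at top (362.5,228.5) / scene (375.3,252). Next I'll triangulate these.

Create h.py:
```python
from bench import r, optics
import cv2,numpy as np
from scipy.spatial.transform import Rotation as R
def ray(s,p):
    K=np.array([[s["fx"],0,s["cx"]],[0,s["fy"],s["cy"]],[0,0,1]])
    u=cv2.undistortPoints(np.array([[p]],float),K,np.array(s["D"]))[0,0]
    P=np.array(s["pose"]);d=P[:3,:3]@[u[0],-u[1],-1];return P[:3,3],d/np.linalg.norm(d)
def tri(*obs):
    A=np.zeros((3,3));b=np.zeros(3);L=[ray(*o) for o in obs]
    for o,d in L:
        M=np.eye(3)-np.outer(d,d);A+=M;b+=M@o
    x=np.linalg.solve(A,b);return x,[round(float(np.linalg.norm((np.eye(3)-np.outer(d,d))@(x-o))),1) for o,d in L]
def pix(s,X):
    P=np.linalg.inv(s["pose"]);c=P[:3,:3]@X+P[:3,3];c=c*[1,-1,-1]
    K=np.array([[s["fx"],0,s["cx"]],[0,s["fy"],s["cy"]],[0,0,1]])
    return cv2.projectPoints(c[None],np.zeros(3),np.zeros(3),K,np.array(s["D"]))[0].ravel()
```

Run:
```python
from h import *
S=optics.snapshot("scene");T=optics.snapshot("top")
t=lambda u,v:(T,(325+(u-400)/3.333,170+v/3.333)); s=lambda u,v:(S,(345+u/3.5,205+v/3.5))
for n,a,b in [("hub",t(642,240),s(132,283)),("tip",t(525,195),s(106,165)),("stopL",t(742,255),s(192,380)),("stopR",t(773,192),s(318,380)),
 ("lowwallL",t(448,120),s(148,92)),("strapTip",t(540,100),s(235,108)),("rollerL",t(455,105),s(162,60))]:
    print(n,tri(a,b))
w=optics.snapshot("wrist");print(np.round(w["pose"],2).tolist(),w["fx"],w["cx"],w["cy"],w["D"])
print(r.sense()["tool_pos"])
```

```text
hub (array([ 455.70208781, -160.42012004,  137.72793642]), [0.4, 0.4])
tip (array([490.23145438, -82.42319094, 121.89916634]), [0.1, 0.1])
stopL (array([ 443.06623632, -224.63405285,  153.68259328]), [0.4, 0.4])
stopR (array([ 487.77004912, -247.48279759,  153.47623157]), [0.9, 0.9])
lowwallL (array([549.84425916, -29.72824122,  98.32587241]), [0.1, 0.1])
strapTip (array([554.58459896, -92.01027169, 140.14779764]), [1.2, 1.2])
rollerL (array([553.70111358, -33.41619668, 123.2322011 ]), [0.2, 0.2])
[[0.27, -0.92, -0.28, 91.8], [0.96, 0.26, 0.08, 597.96], [-0.0, -0.29, 0.96, 371.78], [0.0, 0.0, 0.0, 1.0]] 368.0299065180259 317.2294841809669 232.08146780099406 [-0.03885775  0.          0.          0.          0.        ]
[162.7038319  577.26734576 230.80935849]
```

Those heights match the text, so the triangulation holds. Next I'll move the wrist camera over the gutter.

handwheel:
  segments:
    - {"wz": 2,"dx": -38,"dy": -46,"dz": -8,"aperture": 0}
    - {"wz": 4,"dx": -77,"dy": -92,"dz": -16,"aperture": 0}
    - {"wz": 6,"dx": -116,"dy": -138,"dz": -25,"aperture": 0}
    - {"wz": 8,"dx": -154,"dy": -184,"dz": -33,"aperture": 0}
    - {"wz": 10,"dx": -193,"dy": -230,"dz": -42,"aperture": 0}
    - {"wz": 11,"dx": -232,"dy": -276,"dz": -50,"aperture": 0}
    - {"wz": 11,"dx": -270,"dy": -322,"dz": -50,"aperture": 0}
    - {"wz": 11,"dx": -309,"dy": -368,"dz": -50,"aperture": 0}
  grip_force: 20

```text
time: 1.25
tool_pos: [360.8, 137.7, 281.7]
tcp_rot: [179.9, 0.1, 153.3]
ft_force: [1.0, 0.8, -0.6]
finger_gap: 0.1
grip_force: 0.0
```

```bash
python3 -c "
from h import *
s=r.sense();print(s['tool_pos'],s['tcp_rot'],s['joint_pos'])
m=R.from_euler('xyz',s['tcp_rot'],degrees=True);print(m.inv().apply(np.array([460,-80,280])-s['tool_pos']))"
```

```text
[360.81632784 137.72152961 281.68681032] [1.79941710e+02 6.43197510e-02 1.53274728e+02] [ 1.32701959e+01 -2.82259897e+01  1.11547582e+02  3.33775661e-03
  9.65916682e+01 -5.00041790e+01]
[-186.49838164 -149.86068102    1.7437127 ]
```

handwheel:
  segments:
    - {"dx": -46,"dy": -37,"aperture": 0}
    - {"dx": -93,"dy": -75,"aperture": 0}
    - {"dx": -139,"dy": -112,"aperture": 0}
    - {"dx": -186,"dy": -150,"aperture": 0}
    - {"dx": -186,"dy": -150,"aperture": 0}

```text
time: 1.88
tool_pos: [459.3, -81.8, 280.5]
tcp_rot: [-179.9, -0.1, 153.0]
ft_force: [0.3, 1.1, -0.9]
finger_gap: -0.1
grip_force: 0.0
```

Run:
```python
from h import *
import pickle
w=optics.snapshot("wrist");pickle.dump(w,open("w1.pkl","wb"));cv2.imwrite("pics/w1.png",w["pixels"])
print(np.round(w["pose"],2).tolist())
for n,X in dict(hub=(455.7,-160.4,137.7),tip=(490.2,-82.4,121.9),sL=(443,-224.6,153),sR=(487.8,-247.5,153),strap=(554.6,-92,140)).items():print(n,pix(w,np.array(X)).round())
```

```text
[[0.46, -0.85, -0.26, 393.98], [0.89, 0.43, 0.13, -47.38], [-0.0, -0.29, 0.96, 421.71], [0.0, 0.0, 0.0, 1.0]]
hub [230. 254.]
tip [332. 243.]
sL [149. 282.]
sR [158. 336.]
strap [356. 317.]
```

View pics/w1.png

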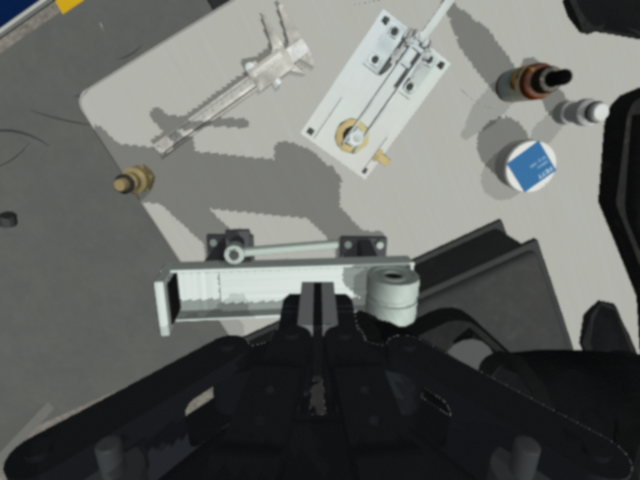

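The wrist view shows the gutter from its top stop at (165,300) to the low end at (415,265). The roller is at (392,297), the keeper hub at (235,254) and its tip at (337,244). I'll take a second view from 120 mm further uphill.

handwheel:
  segments:
    - {"dy": -60,"aperture": 0}
    - {"dy": -120,"aperture": 0}
    - {"dy": -120,"aperture": 0}

```text
time: 2.3
tool_pos: [403.4, -187.3, 281.5]
tcp_rot: [-180.0, 0.0, 153.0]
ft_force: [1.2, 1.1, -0.7]
finger_gap: 0.0
grip_force: 0.0
```

Run:
```python
from h import *
import pickle
w=optics.snapshot("wrist");pickle.dump(w,open("w2.pkl","wb"))
w1=pickle.load(open("w1.pkl","rb"))
a=cv2.resize(w1["pixels"][225:345,145:430],None,fx=2.8,fy=2.4,interpolation=cv2.INTER_CUBIC)
b=cv2.resize(w["pixels"][215:340,250:590],(798,294),interpolation=cv2.INTER_CUBIC)
c=np.zeros((600,800,3),np.uint8);c[:288,:798]=a[:288,:798];c[300:594,:798]=b
cv2.imwrite("pics/c2.png",c)
```

```text
(no output)
```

View pics/c2.png

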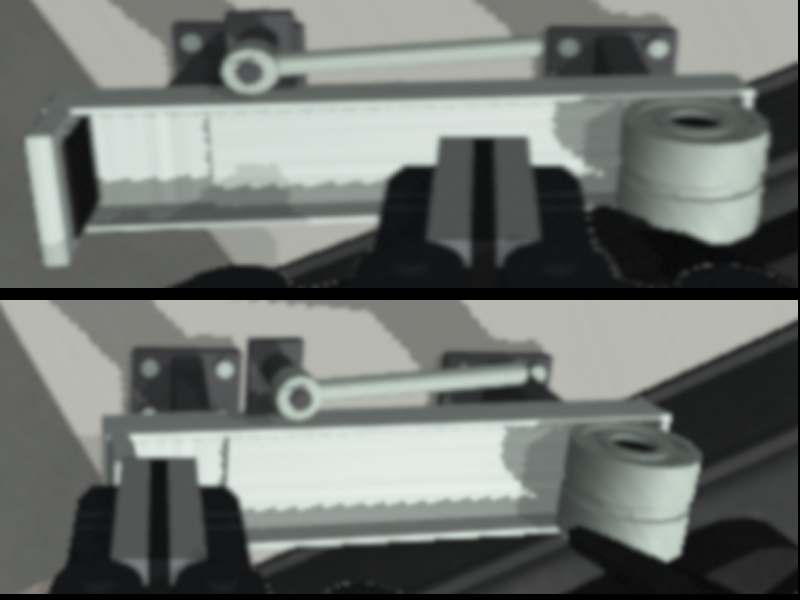

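View 1 of the crop shows the hub at (249,71), the bar tip at (541,47), the wall's low end at (755,88) and the roller bore at (697,121). In view 2 the hub is at (299,397), the bore at (635,446) and the strap tip at (565,530).

Create fit.py:
```python
from h import *
import pickle
w1=pickle.load(open("w1.pkl","rb"));w2=pickle.load(open("w2.pkl","rb"))
A=lambda u,v:(w1,(145+u/2.8,225+v/2.4)); B=lambda u,v:(w2,(250+u/2.347,215+(v-300)/2.352))
P={}
for n,a,b in [("hub",A(249,71),B(299,397)),("tip",A(541,47),B(529,373)),("lowR",A(755,90),B(670,415)),("step",A(207,115),B(225,437)),
 ("bore",A(697,121),B(635,446)),("strap",A(593,205),B(566,530)),("rollerfaceL",A(620,118),B(570,435)),("rollerfaceR",A(770,135),B(700,462))]:
    P[n],e=tri(a,b);print(n,P[n].round(1),e)
# plan yaw from wall tops; origin by known points
for yaw in (-116,-117,-118,-119):
    M=R.from_euler('ZY',[yaw,-7],degrees=True).as_matrix()
    print(yaw,"hub->O",(P["hub"]-M@[44,-46,30]).round(1),"step->O",(P["step"]-M@[62,-23,0]).round(1),"bore->O",(P["bore"]-M@[-97.2,-20,24]).round(1),"low->O",(P["lowR"]-M@[-118,-24.5,12]).round(1))
d=P["tip"]-P["hub"];print("bar len",np.hypot(*d[:2]),"dir",np.degrees(np.arctan2(d[1],d[0])))
```

```bash
python3 fit.py
```

```text
hub [ 457.9 -158.2  135.7] [0.1, 0.1]
tip [493.6 -78.5 122.9] [0.0, 0.0]
lowR [553.4 -24.3  93.4] [0.2, 0.2]
step [ 474.  -192.5  103.4] [0.4, 0.4]
bore [548.4 -47.5 110.4] [0.4, 0.4]
strap [552.1 -89.9 135.4] [0.8, 0.8]
rollerfaceL [535.6 -69.1 107.1] [1.3, 1.3]
rollerfaceR [560.8 -29.  118.7] [0.9, 0.9]
-116 hub->O [ 516.8 -142.4  100.6] step->O [ 521.7 -147.3   95.9] bore->O [ 522.8 -145.6   98.4] low->O [ 523.4 -141.6   95.9]
-117 hub->O [ 517.1 -143.4  100.6] step->O [ 522.5 -148.1   95.9] bore->O [ 521.1 -145.2   98.4] low->O [ 521.4 -141.1   95.9]
-118 hub->O [ 517.3 -144.5  100.6] step->O [ 523.2 -149.    95.9] bore->O [ 519.4 -144.7   98.4] low->O [ 519.3 -140.5   95.9]
-119 hub->O [ 517.6 -145.5  100.6] step->O [ 524.  -149.8   95.9] bore->O [ 517.7 -144.2   98.4] low->O [ 517.3 -139.9   95.9]
bar len 87.29824958154092 dir 65.8727574536477
```

handwheel:
  segments:
    - {"dx": 30,"dy": 30,"dz": 35,"aperture": 0}
    - {"dx": 60,"dy": 60,"dz": 70,"aperture": 0}
    - {"dx": 60,"dy": 60,"dz": 70,"aperture": 0}

```text
time: 2.72
tool_pos: [375.7, -100.1, 207.2]
tcp_rot: [180.0, -0.4, 153.6]
ft_force: [-0.0, 0.3, -0.4]
finger_gap: 0.0
grip_force: 0.0
```

Run:
```python
from h import *
import pickle
w=optics.snapshot("wrist");pickle.dump(w,open("w3.pkl","wb"))
w2=pickle.load(open("w2.pkl","rb"))
S=cv2.imread("pics/scene0.png");T=cv2.imread("pics/top0.png")
X=np.array([556,-70,130]);c=np.zeros((600,800,3),np.uint8)
T_=optics.snapshot("top");S_=optics.snapshot("scene")
for i,(s,im,k) in enumerate([(w,w["pixels"],60),(w2,w2["pixels"],60),(S_,S,30),(T_,T,30)]):
    u,v=np.round(pix(s,X)).astype(int);x0=min(u-k*4//3,640-k*8//3);y0=min(v-k,480-2*k);x0=max(x0,0)
    p=im[y0:y0+2*k,x0:x0+k*8//3];p=cv2.resize(p,(400,300),interpolation=cv2.INTER_CUBIC)
    p=np.clip(255*(p/255.)**.5,0,255).astype(np.uint8)
    c[i//2*300:i//2*300+300,i%2*400:i%2*400+400]=p;print(i,x0,y0,2.5*60/k)
cv2.imwrite("pics/c3.png",c)
```

```text
0 378 360 2.5
1 431 243 2.5
2 364 202 5.0
3 317 170 5.0
```

View pics/c3.png

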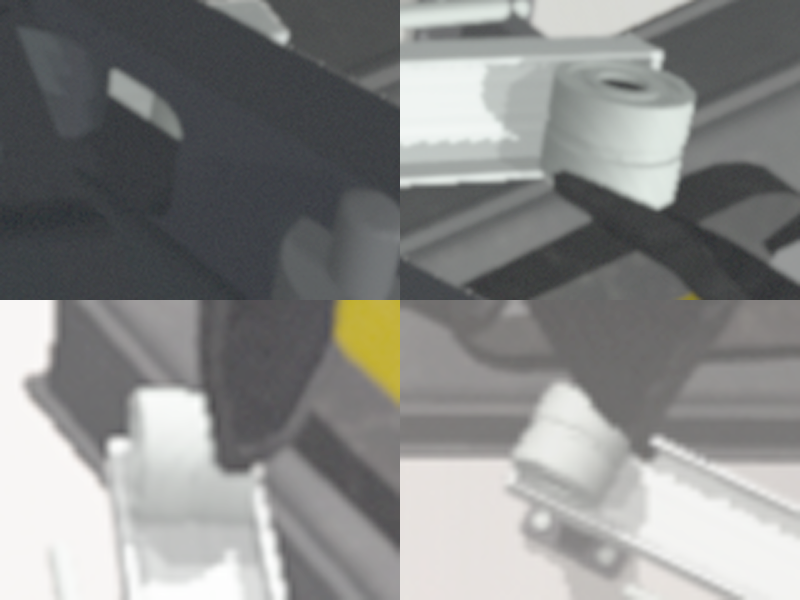

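This crop shows the strap tip at scene (411,236), top (365,202) and w2 (493,314). The third wrist view was blocked by the gripper.

Add to h.py:
```python
O=np.array([519,-144.5,100]);YAW=-117.5
M=R.from_euler('ZY',[YAW,-7],degrees=True).as_matrix()
def ch(X): return M.T@(np.array(X)-O)
def wd(c): return O+M@np.array(c,float)
def go(c):  # shift in tool axes to channel point
    s=r.sense();m=R.from_euler('xyz',s['tcp_rot'],degrees=True).as_matrix();return np.round(m.T@(wd(c)-s['tool_pos']),1)
```

Run:
```python
from h import *
import pickle
w2=pickle.load(open("w2.pkl","rb"))
S=optics.snapshot("scene");T=optics.snapshot("top")
for o in ([(S,(408,235.5)),(w2,(493,314))],[(S,(412,236)),(w2,(493,314))],[(S,(408,235.5)),(T,(363.5,202))],[(S,(412,236)),(T,(366,202))],[(w2,(493,314)),(T,(364,202))],[(w2,(493,314)),(T,(366,202))],
 [(w2,(493,314)),(T,(365,202)),(S,(410,236))]):
    X,e=tri(*o);print(X.round(),e,ch(X).round())
for p in[(399,285)]:
    pass
```

```text
[548. -91. 144.] [0.4, 0.4] [-55.   1.  51.]
[558. -88. 134.] [1.5, 1.5] [-63.   9.  42.]
[551. -84. 136.] [1.6, 1.6] [-63.   1.  44.]
[552. -91. 139.] [3.6, 3.6] [-58.   5.  46.]
[551. -87. 138.] [3.0, 3.0] [-60.   2.  46.]
[549. -90. 143.] [1.1, 1.1] [-56.   1.  50.]
[552. -89. 138.] [1.3, 3.1, 1.9] [-59.   3.  46.]
```

The strap tip hangs just above the roller's top line, at about y ≥ 0. So I'll push with the shut fingers leaning about 30° towards the robot side and 10° downhill, which keeps the gripper clear of the strap.

Add to h.py:
```python
def ori(p,t):   # lean downhill p, lean to -y t (deg); tool y ~ -channel x
    z=np.array([np.tan(np.radians(p)),np.tan(np.radians(t)),-1]);z/=np.linalg.norm(z)
    y=np.array([-1,0,0])+z[0]*z;y/=np.linalg.norm(y);return M@np.c_[np.cross(y,z),y,z]
def plan(c,T):
    s=r.sense();m=R.from_euler('xyz',s['tcp_rot'],degrees=True)
    print("now ch",ch(s['tool_pos']).round(1),"rotvec",(m.inv()*R.from_matrix(T)).as_rotvec(degrees=True).round(1),"shift",go(c))
```

```bash
python3 -c "
from h import *
plan([-150,-8,75],ori(10,30)); print(wd([-150,-8,75]))"
```

```text
now ch [  43.  -141.8  108.6] rotvec [ 15.5 -29.8   1.2] shift [-136.2  185.6   57.3]
[584.87040972  -0.63867567 156.16055986]
```

handwheel:
  segments:
    - {"wx": 4,"wy": -7.5,"dx": -30,"dy": 45,"dz": 5,"aperture": 0}
    - {"wx": 8,"wy": -15,"dx": -65,"dy": 90,"dz": 10,"aperture": 0}
    - {"wx": 12,"wy": -22,"wz": 1,"dx": -100,"dy": 140,"dz": 25,"aperture": 0}
    - {"wx": 15.5,"wy": -30,"wz": 1,"dx": -136,"dy": 186,"dz": 50,"aperture": 0}
    - {"wx": 15.5,"wy": -30,"wz": 1,"dx": -136,"dy": 186,"dz": 57,"aperture": 0}
    - {"wx": 15.5,"wy": -30,"wz": 1,"dx": -136,"dy": 186,"dz": 57,"aperture": 0}

```text
time: 3.72
tool_pos: [583.5, 0.1, 153.8]
tcp_rot: [-163.2, 29.6, 156.8]
ft_force: [0.0, 0.3, 0.8]
finger_gap: -0.2
grip_force: 0.0
```

```bash
python3 -c "
from h import *
plan([-150,-5,21],ori(10,30));w=optics.snapshot('wrist');cv2.imwrite('pics/w4.png',w['pixels'])"
```

```text
now ch [-150.3   -9.6   72.6] rotvec [ 0.  -0.1  0.2] shift [21.7  6.9 46.5]
```

View pics/w4.png

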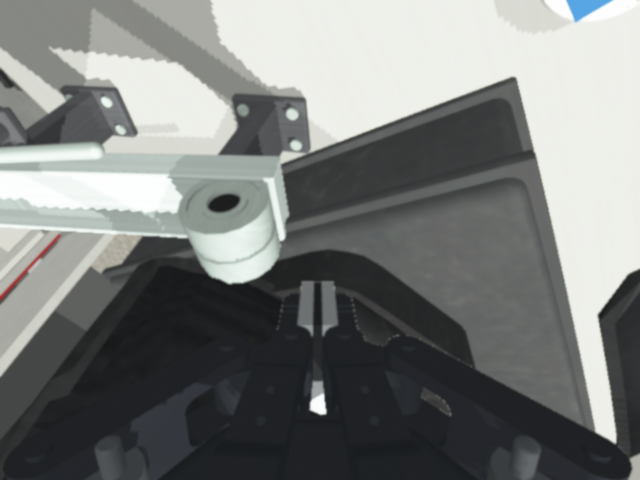

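The wrist view shows the roller with its bore at (224,203), the low stop at (283,205) and the fingers at (317,285), downhill of it and clear. I'll check the bore prediction against the view, then descend.

handwheel:
  segments:
    - {"dx": 7,"dy": 2,"dz": 15,"aperture": 0}
    - {"dx": 14,"dy": 4,"dz": 31,"aperture": 0}
    - {"dx": 21,"dy": 7,"dz": 46,"aperture": 0}
    - {"dx": 21,"dy": 7,"dz": 46,"aperture": 0}

```text
time: 4.28
tool_pos: [583.4, -8.7, 101.4]
tcp_rot: [-163.1, 29.6, 156.7]
ft_force: [-0.3, 0.1, 0.4]
finger_gap: 0.0
grip_force: 0.0
```

```bash
python3 -c "
from h import *
plan([-132,-5,20],ori(10,30));w=optics.snapshot('wrist');cv2.imwrite('pics/w5.png',w['pixels'])
print('bore',pix(w,wd([-97.2,-20,24])),'stop',pix(w,wd([-118,-23,12])),'tip',pix(w,r.sense()['tool_pos']),'strap',pix(w,np.array([552,-89,138])))"
```

```text
now ch [-148.9   -5.6   19.7] rotvec [-0.1 -0.1  0.2] shift [ -0.6 -16.7   2.6]
bore [186.94075385 282.22133477] stop [241.23154439 258.10832776] tip [315.75837867 305.59492406] strap [107.43007212 347.44640337]
```

View pics/w5.png

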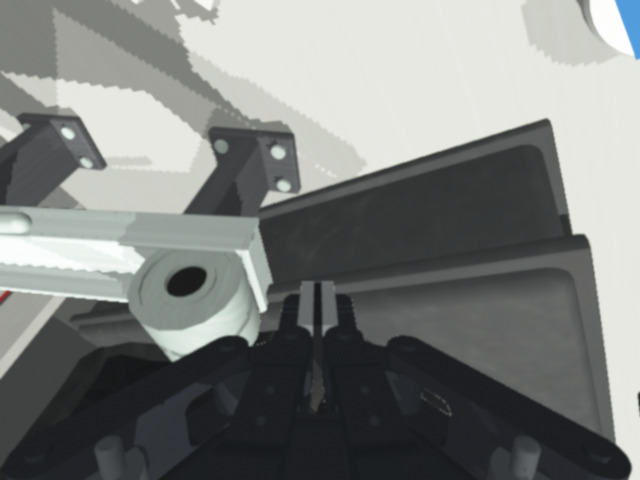

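The bore prediction of (187,282) matches the observed (186,281). Now I'll push gently.

```bash
python3 -c "
from h import *
m=R.from_euler('xyz',r.sense()['tcp_rot'],degrees=True).as_matrix();print(m.T@M[:,0])"
```

```text
[ 0.00329052 -0.98848282  0.15129737]
```

handwheel:
  segments:
    - {"dy": -5,"dz": 1,"aperture": 0}
    - {"dy": -10,"dz": 2,"aperture": 0}
    - {"dy": -14,"dz": 2.5,"aperture": 0}
    - {"dy": -17,"dz": 3,"aperture": 0}
    - {"dy": -20,"dz": 3.5,"aperture": 0}
    - {"dy": -24,"dz": 4.2,"aperture": 0}
    - {"dy": -29,"dz": 5.1,"aperture": 0}
    - {"dy": -34,"dz": 6,"aperture": 0}

```text
time: 5.32
tool_pos: [569.8, -38.6, 107.7]
tcp_rot: [-163.2, 29.8, 156.7]
ft_force: [1.1, 2.0, 2.1]
finger_gap: 0.2
grip_force: 1.2
```

```bash
python3 -c "
from h import *
plan([-100,-5,20],ori(10,30));print(r.sense()['ft_force'])
w=optics.snapshot('wrist');cv2.imwrite('pics/w6.png',w['pixels'])"
```

```text
now ch [-115.6   -3.8   22. ] rotvec [0.1 0.1 0.2] shift [  2.  -15.2   3.4]
[1.11617073 2.01105945 2.05679251]
```

View pics/w6.png

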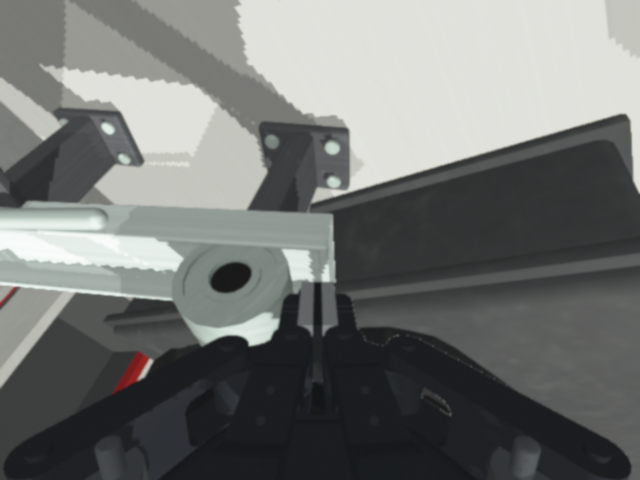

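The finger now touches the roller (bore at (231,277)) and it has begun to move. I'll keep pushing.

Add to h.py:
```python
def bore(p,w,y=-20):
    o,d=ray(w,p);o=ch(o);d=M.T@d;return (o+d*(y-o[1])/d[1]).round(1)
```

```bash
python3 -c "
from h import *
print(bore((231,277),optics.snapshot('wrist')))"
```

```text
[-81.7 -20.   22.7]
```

handwheel:
  segments:
    - {"dy": -7,"dz": 1.3,"aperture": 0}
    - {"dy": -14,"dz": 2.5,"aperture": 0}
    - {"dy": -21,"dz": 3.7,"aperture": 0}
    - {"dy": -28,"dz": 4.8,"aperture": 0}
    - {"dy": -35,"dz": 6,"aperture": 0}
    - {"dy": -42,"dz": 7,"aperture": 0}
    - {"dy": -49,"dz": 8,"aperture": 0}
    - {"dy": -56,"dz": 9,"aperture": 0}

```text
time: 6.42
tool_pos: [543.9, -89.0, 114.1]
tcp_rot: [-163.2, 29.7, 156.7]
ft_force: [0.9, 2.5, 2.4]
finger_gap: 0.4
grip_force: 1.1
```

```bash
python3 -c "
from h import *
plan([-50,-5,20],ori(10,30));print(r.sense()['ft_force'])
w=optics.snapshot('wrist');cv2.imwrite('pics/w7.png',w['pixels'])"
```

```text
now ch [-58.6  -3.6  21.4] rotvec [0.1 0.  0.2] shift [ 2.  -8.4  1.7]
[0.88238834 2.47953124 2.3777994 ]
```

View pics/w7.png

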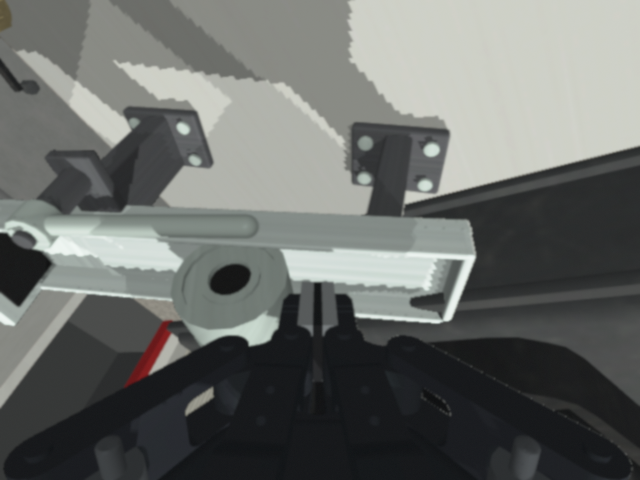

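The roller is rolling ahead of the fingers (bore at (231,278)), past the strap and clear of the keeper bar. I've used all ten picture views, so from here I'll find the bore with a dark-blob mask.

Add to h.py:
```python
def find():
    w=optics.snapshot('wrist');g=cv2.cvtColor(w['pixels'],cv2.COLOR_BGR2GRAY)
    sub=np.zeros_like(g);sub[235:310,150:285]=(g[235:310,150:285]<60)*255
    n,l,st,c=cv2.connectedComponentsWithStats(sub)
    for i in range(1,n):
        if st[i,4]>150: print("blob",c[i].round(1),st[i,2:].tolist(),"x,z",bore(c[i],w))
```

```bash
python3 -c "
from h import *
find()"
```

```text
blob [226.7 279.3] [40, 30, 911] x,z [-23.4 -20.   23.8]
```

handwheel:
  segments:
    - {"dy": -7,"dz": 1.1,"aperture": 0}
    - {"dy": -14,"dz": 2.2,"aperture": 0}
    - {"dy": -21,"dz": 3.3,"aperture": 0}
    - {"dy": -28,"dz": 4.4,"aperture": 0}
    - {"dy": -35,"dz": 5.5,"aperture": 0}
    - {"dy": -42,"dz": 6.6,"aperture": 0}
    - {"dy": -49,"dz": 7.7,"aperture": 0}
    - {"dy": -55,"dz": 8.6,"aperture": 0}

```text
time: 7.52
tool_pos: [518.6, -138.1, 120.7]
tcp_rot: [-163.2, 29.7, 156.7]
ft_force: [1.4, 3.9, 4.1]
finger_gap: 0.0
grip_force: 2.6
```

```bash
python3 -c "
from h import *
find();plan([20,-3.5,21],ori(10,30));print(r.sense()['ft_force'])"
```

```text
blob [162.5 245.1] [20, 15, 184] x,z [ 66.6 -20.    8.2]
blob [228.  278.3] [39, 30, 863] x,z [ 31.  -20.   23.5]
now ch [-2.2 -3.5 21. ] rotvec [0.  0.  0.2] shift [  0.1 -21.9   3.3]
[ 0.03347892 -0.68497071  0.26545174]
```

handwheel:
  segments:
    - {"dy": -4,"dz": 0.6,"aperture": 0}
    - {"dy": -8,"dz": 1.2,"aperture": 0}
    - {"dy": -12,"dz": 1.8,"aperture": 0}
    - {"dy": -16,"dz": 2.4,"aperture": 0}
    - {"dy": -19,"dz": 2.9,"aperture": 0}
    - {"dy": -21,"dz": 3.2,"aperture": 0}
    - {"dy": -22.5,"dz": 3.4,"aperture": 0}
    - {"dy": -24,"dz": 3.6,"aperture": 0}

```text
time: 8.57
tool_pos: [508.5, -158.8, 124.4]
tcp_rot: [-163.3, 29.8, 156.7]
ft_force: [1.3, 6.7, 6.2]
finger_gap: -0.3
grip_force: 3.8
```

```bash
python3 -c "
from h import *
find();plan([32,-3.5,21],ori(10,30));print(r.sense()['ft_force'])"
```

```text
blob [226.8 247.9] [23, 19, 319] x,z [ 59.3 -20.    9. ]
blob [158.8 273.4] [26, 70, 1167] x,z [ 84.3 -20.   24.7]
blob [229.4 276. ] [40, 31, 874] x,z [ 53.7 -20.   23.6]
now ch [20.6 -2.7 22. ] rotvec [0.1 0.1 0.1] shift [  1.2 -11.2   2.2]
[1.80012239 5.17301249 4.779712  ]
```

handwheel:
  segments:
    - {"dy": -1,"dz": 0.1,"aperture": 0}
    - {"dy": -2,"dz": 0.3,"aperture": 0}
    - {"dy": -3,"dz": 0.4,"aperture": 0}
    - {"dy": -4,"dz": 0.6,"aperture": 0}
    - {"dy": -5,"dz": 0.7,"aperture": 0}
    - {"dy": -6,"dz": 0.9,"aperture": 0}
    - {"dy": -7,"dz": 1.0,"aperture": 0}
    - {"dy": -8,"dz": 1.2,"aperture": 0}

```text
time: 9.62
tool_pos: [504.9, -165.9, 125.4]
tcp_rot: [-163.3, 29.8, 156.7]
ft_force: [0.6, 8.0, 7.3]
finger_gap: -0.2
grip_force: 4.2
```

```bash
python3 -c "
from h import *
find();plan([36,-3.5,21],ori(10,30));print(r.sense()['ft_force'])"
```

```text
blob [162.8 271.3] [33, 71, 1710] x,z [ 91.  -20.   23.6]
blob [250.3 249. ] [22, 19, 331] x,z [ 56.7 -20.    9. ]
blob [229.5 275.8] [40, 30, 879] x,z [ 61.7 -20.   23.6]
now ch [28.6 -2.7 22.1] rotvec [0.1 0.1 0.1] shift [ 1.3 -7.3  1.7]
[1.79732135 6.05654583 4.64464387]
```

handwheel:
  segments:
    - {"dy": -0.8,"dz": 0.1,"aperture": 0}
    - {"dy": -1.6,"dz": 0.2,"aperture": 0}
    - {"dy": -2.4,"dz": 0.3,"aperture": 0}
    - {"dy": -3.2,"dz": 0.4,"aperture": 0}
    - {"dy": -3.7,"dz": 0.5,"aperture": 0}
    - {"dy": -4.2,"dz": 0.6,"aperture": 0}

```text
time: 10.42
tool_pos: [501.6, -170.2, 124.8]
tcp_rot: [-163.2, 29.7, 156.7]
ft_force: [-0.1, 0.1, 0.5]
finger_gap: 0.2
grip_force: 0.5
```

```bash
python3 -c "
from h import *
find();plan([36,-3.5,21],ori(10,30));print(r.sense()['ft_force'])"
```

```text
blob [165.8 270.2] [38, 67, 1438] x,z [ 95.7 -20.   21.1]
blob [265.1 254.5] [23, 18, 337] x,z [ 55.1 -20.    9.6]
blob [228.2 277.7] [40, 30, 868] x,z [ 67.5 -20.   22.7]
now ch [33.6 -3.6 20.8] rotvec [ 0.  -0.   0.2] shift [-0.1 -2.4  0.3]
[0.46371953 0.1475083  0.16224026]
```

handwheel:
  segments:
    - {"aperture": 0}

```text
time: 10.6
tool_pos: [501.7, -170.1, 124.8]
tcp_rot: [-163.2, 29.7, 156.7]
ft_force: [-0.4, 0.2, 0.1]
finger_gap: -0.5
grip_force: 0.1
```

```bash
python3 -c "
from h import *
find()"
```

```text
blob [165.7 269.9] [38, 68, 1423] x,z [ 95.8 -20.   21.1]
blob [265.  254.1] [23, 19, 339] x,z [ 55.1 -20.    9.5]
blob [227.9 277.5] [40, 30, 868] x,z [ 67.6 -20.   22.7]
```

handwheel:
  segments:
    - {"dy": -0.7,"dz": 0.1,"aperture": 0}
    - {"dy": -1.4,"dz": 0.2,"aperture": 0}
    - {"dy": -2.1,"dz": 0.3,"aperture": 0}
    - {"dy": -2.8,"dz": 0.4,"aperture": 0}
    - {"dy": -2.8,"dz": 0.4,"aperture": 0}

```text
time: 11.28
tool_pos: [500.7, -172.5, 125.5]
tcp_rot: [-163.2, 29.7, 156.7]
ft_force: [-1.0, -0.4, -0.5]
finger_gap: 0.1
grip_force: 0.0
```

```bash
python3 -c "
from h import *
find();plan([38,-3.5,21],ori(10,30));print(r.sense()['ft_force'])"
```

```text
blob [167.7 266.2] [39, 68, 1008] x,z [ 98.2 -20.   19.6]
blob [273.3 253.4] [22, 19, 340] x,z [ 54.3 -20.    9.3]
blob [226.1 273.8] [39, 29, 833] x,z [ 71.5 -20.   21.4]
now ch [36.2 -3.3 21.3] rotvec [0.1 0.  0.2] shift [ 0.3 -1.8  0.4]
[-0.49800032 -0.66932767  0.32967722]
```

handwheel:
  segments:
    - {"dy": -0.7,"dz": 0.1,"aperture": 0}
    - {"dy": -1.4,"dz": 0.2,"aperture": 0}
    - {"dy": -2.1,"dz": 0.3,"aperture": 0}
    - {"dy": -2.8,"dz": 0.4,"aperture": 0}
    - {"dy": -3.5,"dz": 0.5,"aperture": 0}
    - {"dy": -3.5,"dz": 0.5,"aperture": 0}

```text
time: 12.08
tool_pos: [499.1, -175.6, 126.0]
tcp_rot: [-163.2, 29.7, 156.7]
ft_force: [0.8, 0.2, -0.3]
finger_gap: -0.1
grip_force: 0.0
```

```bash
python3 -c "
from h import *
find();plan([38,-3.5,21],ori(10,30));print(r.sense()['ft_force'])"
```

```text
blob [170.5 261.4] [32, 50, 424] x,z [101.5 -20.   17.1]
blob [279.2 253.2] [12, 18, 185] x,z [ 55.3 -20.    9.2]
blob [225.1 270.5] [40, 30, 861] x,z [ 75.9 -20.   19.9]
now ch [39.7 -3.3 21.4] rotvec [0.1 0.  0.2] shift [ 0.4  1.7 -0. ]
[ 0.75533643 -0.20560254 -0.05208275]
```

The roller centre is now at (75.9, 19.9), so it is seated. I'll back off and check that it stays, then lift and go to the keeper.

handwheel:
  segments:
    - {"dy": 4,"dz": -0.6,"aperture": 0}
    - {"dy": 9,"dz": -1.4,"aperture": 0}
    - {"dy": 15,"dz": -2.3,"aperture": 0}
    - {"dy": 15,"dz": -2.3,"aperture": 0}

```text
time: 12.62
tool_pos: [506.3, -161.6, 124.0]
tcp_rot: [-163.2, 29.7, 156.8]
ft_force: [-1.0, 0.3, 0.2]
finger_gap: 0.1
grip_force: 0.0
```

```bash
python3 -c "
from h import *
find();plan([20,-10,80],ori(10,30));plan([-6,-80,85],ori(-7,0))
m=R.from_euler('xyz',r.sense()['tcp_rot'],degrees=True).as_matrix();print((m.T@M).round(3))"
```

```text
blob [236.8 251.2] [23, 19, 333] x,z [ 58.1 -20.    9.3]
blob [189.5 268.2] [39, 29, 801] x,z [ 75.8 -20.   19.9]
now ch [24.  -3.4 21.3] rotvec [0.1 0.  0.2] shift [-23.7  -4.2 -54.2]
now ch [24.  -3.4 21.3] rotvec [-15.3  30.1  -0.2] shift [ 34.4  15.8 -97. ]
[[ 0.004 -0.866 -0.5  ]
 [-0.989  0.072 -0.131]
 [ 0.15   0.495 -0.856]]
```

The roller stays put with nothing touching it (75.8, 19.9). Now I'll lift, straighten the tool and move to the outside of the keeper bar.

handwheel:
  segments:
    - {"dx": -12,"dy": -2,"dz": -27,"aperture": 0}
    - {"dx": -24,"dy": -4,"dz": -54,"aperture": 0}
    - {"wx": -4,"wy": 8,"dx": -10,"dz": -65,"aperture": 0}
    - {"wx": -8,"wy": 15,"dx": 5,"dy": 5,"dz": -75,"aperture": 0}
    - {"wx": -12,"wy": 23,"dx": 20,"dy": 10,"dz": -87,"aperture": 0}
    - {"wx": -15,"wy": 30,"dx": 34,"dy": 16,"dz": -97,"aperture": 0}
    - {"wx": -15,"wy": 30,"dx": 34,"dy": 16,"dz": -97,"aperture": 0}

```text
time: 13.55
tool_pos: [456.2, -94.5, 183.8]
tcp_rot: [-179.8, 0.1, 152.1]
ft_force: [-0.2, -0.7, -0.1]
finger_gap: 0.1
grip_force: 0.0
```

```bash
python3 -c "
from h import *
plan([-6,-80,17],ori(-7,0))
m=R.from_euler('xyz',r.sense()['tcp_rot'],degrees=True).as_matrix();print((m.T@M).round(3))"
```

```text
now ch [ -5.1 -78.8  85.1] rotvec [-0.2  0.1 -0.4] shift [ 1.3 -7.1 67.7]
[[-0.008 -1.    -0.001]
 [-0.993  0.007  0.118]
 [-0.118  0.002 -0.993]]
```

handwheel:
  segments:
    - {"dy": -4,"dz": 34,"aperture": 0}
    - {"dx": 1,"dy": -7,"dz": 60,"aperture": 0}
    - {"dx": 1,"dy": -7,"dz": 68,"aperture": 0}
    - {"dx": 1,"dy": -7,"dz": 68,"aperture": 0}

```text
time: 14.05
tool_pos: [451.6, -99.3, 115.9]
tcp_rot: [-179.7, 0.2, 152.2]
ft_force: [0.2, 0.2, 0.1]
finger_gap: 0.0
grip_force: 0.0
```

```bash
python3 -c "
from h import *
s=r.sense();print(ch(s['tool_pos']).round(1),s['ft_force'])
for q in (1.63,1.4,1.2,1,.8,.6,.4,.2,0):
    d=12+4*np.sin(min(q,1.57))*.6;r0=50
    c=[44-r0*np.sin(q)-d*np.cos(q),-46+r0*np.cos(q)-d*np.sin(q),17];print(q,np.round(c,0),go(c))"
```

```text
[ -7.  -80.7  16.9] [0.16081155 0.20010361 0.12860033]
1.63 [ -5. -63.  17.] [-17.3  -1.8  -0.3]
1.4 [ -8. -52.  17.] [-29.    0.9   0.1]
1.2 [ -8. -41.  17.] [-39.5   1.    0.1]
1 [ -6. -31.  17.] [-49.9  -1.1  -0.1]
0.8 [ -1. -21.  17.] [-59.7  -5.2  -0.6]
0.6 [  5. -12.  17.] [-68.5 -11.3  -1.3]
0.4 [13. -5. 17.] [-75.8 -19.1  -2.2]
0.2 [22.  1. 17.] [-81.3 -28.2  -3.3]
0 [32.  4. 17.] [-84.9 -38.3  -4.4]
```

handwheel:
  segments:
    - {"dx": -9,"dy": -1,"aperture": 0}
    - {"dx": -17,"dy": -1,"aperture": 0}
    - {"dx": -24,"aperture": 0}
    - {"dx": -31,"dy": 1,"aperture": 0}
    - {"dx": -38,"dy": 1,"aperture": 0}
    - {"dx": -45,"aperture": 0}
    - {"dx": -52,"dy": -2,"dz": -0.3,"aperture": 0}
    - {"dx": -59,"dy": -5,"dz": -0.6,"aperture": 0}

```text
time: 15.05
tool_pos: [501.9, -131.7, 116.7]
tcp_rot: [-179.8, 0.1, 152.2]
ft_force: [-1.2, 1.9, -0.3]
finger_gap: -0.3
grip_force: 0.4
```

```bash
python3 -c "
from h import *
import pickle
s=r.sense();print(ch(s['tool_pos']).round(1),s['ft_force'])
T=optics.snapshot('top');g=cv2.cvtColor(T['pixels'],cv2.COLOR_BGR2GRAY)
for q in (.2,.4,.6,.8,1.0,1.2,1.4,1.6):
    print(q,[int(g[tuple(pix(T,wd([44-a*np.sin(q),-46+a*np.cos(q),30])).round().astype(int)[::-1])]) for a in (60,70,78)])"
```

```text
[ -1.4 -21.1  17. ] [-1.23327391  1.8502539  -0.29206818]
0.2 [83, 84, 83]
0.4 [84, 85, 84]
0.6 [85, 84, 83]
0.8 [96, 91, 89]
1.0 [73, 103, 99]
1.2 [71, 104, 56]
1.4 [145, 143, 185]
1.6 [193, 193, 190]
```

handwheel:
  segments:
    - {"dx": -4.5,"dy": -3,"dz": -0.3,"aperture": 0}
    - {"dx": -9,"dy": -6,"dz": -0.7,"aperture": 0}
    - {"dx": -12.5,"dy": -10,"dz": -1.1,"aperture": 0}
    - {"dx": -16,"dy": -14,"dz": -1.6,"aperture": 0}
    - {"dx": -19,"dy": -18,"dz": -2.1,"aperture": 0}
    - {"dx": -22,"dy": -23,"dz": -2.7,"aperture": 0}
    - {"dx": -23.5,"dy": -27,"dz": -3.1,"aperture": 0}
    - {"dx": -24,"dy": -30,"dz": -3.5,"aperture": 0}

```text
time: 16.1
tool_pos: [509.1, -168.5, 120.4]
tcp_rot: [-179.9, 0.1, 152.2]
ft_force: [4.2, 10.3, -1.5]
finger_gap: 0.0
grip_force: 5.5
```

```bash
python3 -c "
from h import *
s=r.sense();print(ch(s['tool_pos']).round(1),s['ft_force'])"
```

```text
[28.2  2.3 17.1] [ 4.2431087  10.32485462 -1.52626034]
```

handwheel:
  segments:
    - {"dy": -0.7,"aperture": 0}
    - {"dy": -1.4,"dz": -0.1,"aperture": 0}
    - {"dy": -1.4,"dz": -0.1,"aperture": 0}

```text
time: 16.48
tool_pos: [509.0, -168.5, 120.5]
tcp_rot: [-180.0, 0.2, 152.2]
ft_force: [4.9, 9.4, -1.9]
finger_gap: -0.0
grip_force: 5.1
```

```bash
python3 -c "
from h import *
s=r.sense();print(ch(s['tool_pos']).round(1),s['ft_force'])"
```

```text
[28.2  2.2 17.2] [ 4.91548645  9.38419221 -1.91505672]
```

handwheel:
  segments:
    - {"dy": -1,"dz": -0.1,"aperture": 0}
    - {"dy": -2,"dz": -0.2,"aperture": 0}
    - {"dy": -2,"dz": -0.2,"aperture": 0}

```text
time: 16.85
tool_pos: [508.8, -168.9, 120.6]
tcp_rot: [179.9, 0.2, 152.3]
ft_force: [9.1, 16.4, -3.2]
finger_gap: 0.2
grip_force: 8.4
```

```bash
python3 -c "
from h import *
s=r.sense();print(ch(s['tool_pos']).round(1),s['ft_force'])"
```

```text
[28.7  2.2 17.2] [ 9.08240082 16.37464447 -3.212626  ]
```

The bar is against a firm stop. I'll back off, lift clear and measure.

handwheel:
  segments:
    - {"dy": 3,"dz": 0.3,"aperture": 0}
    - {"dy": 9,"dz": 1,"aperture": 0}
    - {"dy": 17,"dz": 2,"aperture": 0}
    - {"dy": 20,"dz": -40,"aperture": 0}
    - {"dx": 10,"dy": 20,"dz": -100,"aperture": 0}
    - {"dx": 60,"dy": 10,"dz": -120,"aperture": 0}
    - {"dx": 110,"dz": -130,"aperture": 0}
    - {"dx": 110,"dz": -130,"aperture": 0}

```text
time: 17.85
tool_pos: [408.5, -119.7, 251.9]
tcp_rot: [-179.8, 0.3, 152.2]
ft_force: [0.4, -0.0, -1.1]
finger_gap: -0.2
grip_force: 0.0
```

Run:
```python
from h import *
s=r.sense();print(ch(s['tool_pos']).round(1),s['ft_force'])
w=optics.snapshot('wrist');g=cv2.cvtColor(w['pixels'],cv2.COLOR_BGR2GRAY)
# bar: brightness profile along channel x at height z=26 for several y
for y in (-30,-15,0,15,30,36,42):
    print(y,[int(cv2.getRectSubPix(g,(1,1),tuple(map(float,pix(w,wd([x,y,28])))))[0,0]) for x in range(26,66,2)])
print(pix(w,wd([44,-46,30])),pix(w,wd([44,39,26])))
sub=(g<60).astype(np.uint8);n,l,st,c=cv2.connectedComponentsWithStats(sub)
e=pix(w,wd([76,-20,20]));print("bore exp",e)
for i in range(1,n):
    if np.hypot(*(c[i]-e))<40 and st[i,4]>30: print(c[i],st[i],bore(c[i],w))
cv2.imwrite("pics/w8.png",w['pixels'])
```

```text
[  47.3 -109.5  147.3] [ 0.36750235 -0.01885719 -1.11438816]
-30 [78, 72, 32, 16, 15, 34, 74, 78, 78, 77, 78, 70, 27, 16, 17, 18, 19, 19, 22, 62]
-15 [26, 65, 34, 21, 23, 39, 70, 26, 19, 19, 19, 20, 24, 26, 26, 27, 24, 21, 19, 19]
0 [16, 15, 20, 20, 20, 21, 18, 17, 19, 19, 18, 19, 19, 18, 20, 19, 19, 18, 19, 20]
15 [17, 16, 20, 21, 20, 21, 17, 18, 17, 17, 17, 16, 15, 16, 17, 16, 18, 18, 19, 18]
30 [19, 21, 33, 33, 35, 38, 32, 18, 19, 18, 17, 17, 18, 19, 19, 18, 19, 18, 19, 19]
36 [18, 20, 26, 26, 27, 26, 23, 18, 25, 24, 18, 17, 17, 18, 18, 19, 19, 19, 20, 19]
42 [22, 32, 28, 29, 28, 28, 32, 32, 34, 36, 22, 17, 17, 19, 18, 18, 18, 19, 19, 19]
[303.37770832 302.24717555] [304.79790394 387.6562623 ]
bore exp [264.07267574 327.12915447]
```

handwheel:
  segments:
    - {"dx": -5,"dy": 45,"dz": -15,"aperture": 0}
    - {"dx": -15,"dy": 90,"dz": -30,"aperture": 0}
    - {"dx": -15,"dy": 90,"dz": -30,"aperture": 0}

```text
time: 18.27
tool_pos: [467.5, -45.6, 280.5]
tcp_rot: [-179.8, 0.2, 152.4]
ft_force: [0.0, 0.2, 0.7]
finger_gap: 0.1
grip_force: 0.0
```

Run:
```python
from h import *
W=optics.snapshot('wrist')
for nm in('wrist','top','scene'):
    w=W if nm=='wrist' else optics.snapshot(nm)
    g=cv2.cvtColor(w['pixels'],cv2.COLOR_BGR2GRAY)
    print(nm)
    for y in (-32,-10,10,30,36,42):
        print(y,[int(cv2.getRectSubPix(g,(1,1),tuple(map(float,pix(w,wd([x,y,28])))))[0,0]) for x in range(24,66,2)])
    if nm=='wrist':
        sub=(g<60).astype(np.uint8);n,l,st,c=cv2.connectedComponentsWithStats(sub)
        e=pix(w,wd([76,-20,20]));print("bore exp",e)
        for i in range(1,n):
            if np.hypot(*(c[i]-e))<40 and st[i,4]>30: print(c[i],st[i,4],bore(c[i],w))
```

```text
wrist
-32 [205, 202, 206, 207, 200, 204, 207, 202, 184, 179, 202, 174, 134, 127, 119, 106, 93, 94, 101, 108, 110]
-10 [189, 197, 213, 216, 216, 216, 215, 215, 195, 177, 202, 178, 143, 116, 114, 136, 149, 162, 170, 178, 185]
10 [105, 104, 103, 103, 102, 103, 105, 106, 111, 148, 176, 158, 117, 80, 106, 123, 135, 145, 153, 158, 161]
30 [20, 20, 19, 19, 21, 20, 27, 50, 86, 128, 170, 159, 122, 93, 91, 92, 92, 93, 93, 93, 93]
36 [26, 26, 25, 22, 20, 20, 19, 19, 19, 19, 19, 22, 28, 46, 68, 84, 90, 92, 93, 94, 94]
42 [20, 20, 19, 20, 20, 19, 20, 19, 20, 20, 19, 20, 19, 19, 19, 20, 19, 21, 34, 54, 74]
bore exp [162.48083523 291.35950698]
[180.10769231 262.33846154] 65 [ 76.4 -20.  -49. ]
[133.84186047 305.58604651] 215 [ 92.4 -20.   44.3]
[161.68055556 292.65277778] 72 [ 76.  -20.   22.5]
top
-32 [100, 110, 112, 113, 113, 117, 131, 160, 179, 184, 184, 184, 183, 182, 172, 147, 105, 120, 158, 180, 183]
-10 [112, 112, 116, 128, 158, 179, 185, 183, 183, 182, 181, 174
[... 394 characters left out ...]
2, 174, 149, 119, 116, 157, 176, 182, 182, 183, 182, 173, 158, 151, 164, 166, 166, 166]
scene
-32 [230, 222, 214, 214, 215, 219, 225, 232, 236, 238, 238, 228, 202, 171, 173, 208, 229, 230, 219, 209, 202]
-10 [253, 253, 253, 253, 253, 253, 252, 248, 244, 241, 237, 226, 206, 194, 221, 237, 242, 244, 243, 242, 242]
10 [193, 194, 194, 192, 183, 166, 155, 152, 162, 185, 206, 207, 193, 187, 200, 216, 222, 223, 223, 223, 222]
30 [50, 50, 51, 50, 50, 50, 50, 48, 86, 153, 200, 209, 194, 170, 142, 103, 69, 64, 72, 79, 85]
36 [49, 50, 50, 50, 50, 51, 49, 48, 89, 159, 206, 213, 197, 174, 148, 107, 63, 48, 48, 50, 50]
42 [51, 51, 51, 51, 50, 50, 50, 50, 51, 55, 56, 59, 59, 53, 49, 50, 50, 50, 50, 49, 49]
```

The wrist and scene views both put the bar straight along x ≈ 44 out to y ≈ 39, so it is fully shut. The roller is at x = 76, in the seat.

```bash
python3 -c "
from bench import workorder
print(workorder.hand_in())"
```

```text
the job is handed in; nothing more can be done
None
```

The roller sits in the seat (measured at channel x = 76 mm) and the keeper bar lies fully across the gutter behind it; I handed the job in at about 18 s with the arm touching nothing, and no verdict came back.

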